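# Set the sampler's flow dial and store it

## Task

Push the peg of the flow dial around with a fingertip, gently and without gripping it, until the dial's white index mark lines up with the one long line of the scale, and let go. Then press the set button beside the dial fully down to store the setting and let it come back up, with the dial still on the line. Leave all the loose things where they are; do not press the button before the dial is set.

Things in the scene. Friction and masses are not known exactly. Their poses are not given: they have to be found in the camera images.
- case: Aluminium flow-control case, 260 mm (its x) x 380 mm (its y) x 100 mm high, fixed to the table. Origin at the centre of its underside; its top face is 100 mm above the table and carries the dial (75 mm to its +y side) and the set button.
- dial: Flat grey ribbed dial, 120 mm across, turning about a vertical axis on top of the case, either way, with stops at 2.4 rad either side of pointing straight along the case's -x. Origin on the dial's axis, at the level of the case top; the dial's flat top face lies 16 mm above the origin. Its own -x axis points from the centre along the index mark. It stays where it is left; turning it takes about 0.06 N m (1.5 N at the peg), without detents.
- index (a point): The dial's index mark: a white radial line 12 mm long and 3 mm wide at the rim. This point lies on the top face 58 mm from the axis (2 mm in from the rim).
- peg (a point): Top centre of the dial's finger peg: upright steel pin with a smooth, slippery surface, 12 mm in diameter, standing 26 mm above the dial's top face, 40 mm from the axis on the same radius as the index mark. Pushing it sideways turns the dial.
- target (a point): Middle of the target scale line: the one long line, 24 x 4 mm, black, radial (along this frame's y axis), on the white fixed scale plate (184 mm across, 2 mm thick) around the dial; its middle is 76 mm from the dial's axis. All other scale lines are 10 mm long and thin; straight across the dial from the target is a pair of short parallel lines, which is not the target.
- set_button_top (a point): Centre of the top of the set button: round grey cap 26 mm across in a black housing on the case top; pressed straight down, springs back. Fully down is 6 mm and takes 5 N.
- set_button (a joint): Travel of the set button: 0 is up, 0.006 m is fully down.
- coupling: Brass hose coupling, a stepped cylinder 26 mm across and 34 mm high, standing loose on top of the case. A bystander; origin at the centre of its underside.
- cassette: White and clear round filter cassette, 47 mm across and 32 mm high, loose on top of the case. A bystander; origin at the centre of its underside.
- jar: Glass jar with black cap, 72 mm across and 120 mm high, standing on the table left of the case. A bystander; origin at the centre of its underside.
- screwdriver: Loose screwdriver lying on the table right of the case. A bystander; origin at the centre of its underside.
- wrench: Loose wrench lying on the table right of the case. A bystander; origin at the centre of its underside.

How it is judged:
On the way, in this order (a step that is already met when the one before it is completed fails the run):
1. the index mark is on the target line, the dial at rest and let go (angle between the x axis of dial and the y axis of target, either way round below 0.06 rad and horizontal distance between index and target below 0.03 m and angular speed of dial below 0.05 rad/s and contact force between the fingers and dial below 0.2 N), for 0.3 s.
2. the set button is pressed down while the dial is on the line (angle between the x axis of dial and the y axis of target, either way round below 0.06 rad and horizontal distance between index and target below 0.03 m and value of joint set_button above 0.0045 m), for 0.05 s.
At the end, for the whole second after the job is handed in: The dial is at rest with its index mark within 0.06 rad (3.4 degrees) of the long scale line, the set button is up again, and no loose thing stands more than 15 mm from where it started (angle between the x axis of dial and the y axis of target, either way round below 0.06 rad and horizontal distance between index and target below 0.03 m and angular speed of dial below 0.05 rad/s and value of joint set_button below 0.002 m and distance of each of coupling, cassette, jar, screwdriver, wrench from where it was at the start of the episode below 0.015 m); the robot touches nothing.
It fails at once if the dial is gripped or shoved: more than 25 N between the robot and the dial (contact force between any of the fingers, the arm and dial above 25 N).
It fails at once if the set button is pressed while the index mark is off the target line (value of joint set_button above 0.003 m and not (angle between the x axis of dial and the y axis of target, either way round below 0.06 rad and horizontal distance between index and target below 0.03 m)).
It fails at once if a loose thing is moved or lifted by more than 15 mm (distance of any of coupling, cassette, jar, screwdriver, wrench from where it was at the start of the episode above 0.015 m).
It also fails if it takes over 54 s, if anything falls off the work surface, if the arm or the gripper's body presses on something with over 40 N, if the wrist force passes 120 N, or if a joint passes its speed limit or range.

## Robot

A 6-joint arm with a two-finger parallel gripper is mounted at the origin on the work surface. World frame = base frame: x ahead of the robot, y to its left, z up, the work surface at z = 0. Lengths are in m, angles in rad, forces in N, time in s.
With the tool pointing down it reaches from about 0.35 to 0.975 m from the base axis. Payload 4.9 kg.
Tool frame: the origin (TCP) lies midway between the tips of the shut fingers; the grasp point (between the pads) lies 19 mm behind it; z points along the fingers, y is the direction in which the jaws open and shut (so a half turn about z gives the same grasp; the last joint's range is limited). The gripper opens to 85 mm and grips with 20 to 120 N. Pads are 22 mm wide; open, the fingers measure 114 mm over their backs; the gripper's body (76 mm by 85 mm) begins 54 mm behind the grasp point. The pads swing forward as they close: fully open they stand 13 mm farther back than shut.
Start: joints at [-0.119, 0.053, 1.613, -0, 1.476, -0.119], TCP at [0.625, 0, 0.231] pointing down, gripper open.
Joint ranges: [-3.01, 3.01], [-1.01, 2.22], [0.06, 2.58], [-1.02, 4.17], [0.09, 2.62], [-3.14, 3.14]. Speed limits (rad/s): [2.57, 2.57, 3.14, 3.14, 3.14, 3.14].

## Interface

Orientations are given as a rotation vector (axis times angle).
In Python, from station import ctrl gives the robot as it stands.
- The arm moves only by the shell command python3 -m jog 'ROWS' [FORCE]. ROWS is JSON, one flat list of numbers, 7 for each row, row after row: the opening, from 0 (shut) to 1 (fully open), then the shift along the tool's x, y, z in m, then the turn, a rotation vector about the tool's x, y, z in degrees. A call has 1 to 10 rows; each row shifts and turns the commanded pose from where the row before left it, along the tool's axes as they then stand; what a row does not reach is not made up. A row lasts 1/8 s, in which the tool goes at most 62.5 mm and 10.7 degrees, less where a joint would pass 70% of its speed; a pose out of reach is approached as far as the arm can. A call with a gripper value outside its range is refused whole. The fingers move at their own pace and stop on an object; FORCE is the grip in N (left out, the last holds). Time passes only in rows, so rows that do not move let the fingers close. It gives the time, the measured TCP pose, the force and the opening at its end, in the units of the state.
- ctrl.get_obs(): the state, without advancing time (a new reading comes with each control period).
- ctrl.get_image(name): name is "scene" or "side" or "wrist"; returns a dict with "image" (480x640x3 uint8, blue, green, red), "camera_matrix" (3x3 intrinsics, pixels), "dist_coeffs" ([k1, k2, p1, p2, k3] as OpenCV has them; the pictures are not rectified), "rvec" (rotation vector, rad) and "tvec" (3), from world to camera coordinates, as OpenCV has them; the wrist camera has in their place "mount" (4x4, takes a point from camera to tool coordinates, whose origin is the TCP and whose axes are the flange's). Camera axes: x right, y down, z forward; pixel columns grow to the right and rows downward; lengths in m; the calibration is good to about 2 mm. A picture is of the moment at which its call begins: read the wrist's pose just before it. There is no depth.
- ctrl.finish_job(): hands the job in, once; it reports no verdict.
Trained networks look in a picture, given as the dict that the camera call returned (one of the last four; its "shot" number tells which), for a name from the list of things; names that differ only in an ending like _2 or _b are one class to them, and where a whole thing is asked for, a point or a joint stands for the part that bears it (a point fixed in the world has none). Each returns a list of dicts, best first, with "p" (0 to 1); they miss things now and then, are a little off and sometimes report something else, mostly with a low value. They report only what shows in the picture. A call takes as long as a camera call.
- ctrl.boxes_of(target, picture): "box" ([centre column, centre row, width, height] in pixels, round what is visible of it).
The state is a dict: "t": time; "q": joint angles; "dq": joint speeds; "effort": joint torques, N m; "tool_pos": TCP position; "tool_rot": TCP orientation; "contact_force": force on the tool from outside, world axes, zero at the start; "wrist_torque": the same for the moment, N m; "opening": finger opening in m.
Only numpy, scipy, OpenCV 4.12 (cv2) and the standard library are available. Lean on these libraries where they do the work, as an engineer would, in place of code of your own. Each camera call takes 0.05 s, during which the arm holds its last target. There are 200 camera calls.

## Working session

There is one attempt and no reset: what is moved stays moved. The work goes in short steps, Python scripts to look and compute and a shell command to move; the robot and the scene stay as the last step left them, time stands still between calls to the robot, and variables do not carry over. Pictures are saved under pics/ and viewed, about 8 in all and at most 12, crops included, and the job is handed in when it is done.

```bash
ls; mkdir -p pics; cat > h.py <<'E'
import numpy as np, cv2
from station import ctrl
def cam(name):
    o=ctrl.get_obs(); p=ctrl.get_image(name)
    K=np.array(p["camera_matrix"]);D=np.array(p["dist_coeffs"])
    if "mount" in p:
        T=np.eye(4);T[:3,:3]=cv2.Rodrigues(np.array(o["tool_rot"],float))[0];T[:3,3]=o["tool_pos"]
        W=T@np.array(p["mount"]);R=W[:3,:3].T;t=-R@W[:3,3]
    else:
        R=cv2.Rodrigues(np.array(p["rvec"],float))[0];t=np.array(p["tvec"]).ravel()
    return p,K,D,R,t
def at(c,uv,z):
    p,K,D,R,t=c
    n=cv2.undistortPoints(np.array([[uv]],float),K,D)[0,0]
    d=R.T@np.array([n[0],n[1],1]);o=-R.T@t
    return o+d*(z-o[2])/d[2]
def px(c,X):
    p,K,D,R,t=c
    return cv2.projectPoints(np.array(X,float).reshape(-1,3),cv2.Rodrigues(R)[0],t,K,D)[0].reshape(-1,2)
E
python3 - <<'E'
from h import *
print(ctrl.get_obs())
zs=dict(dial=.11,set_button_top=.12,coupling=.117,cassette=.116,jar=.06,case=.1,screwdriver=.01,wrench=.01,peg=.13)
for n in("scene","side","wrist"):
    c=cam(n);cv2.imwrite(f"pics/{n}0.png",c[0]["image"])
    print(n,"campos",(-c[3].T@c[4]).round(3))
    for k,z in zs.items():
        for b in ctrl.boxes_of(k,c[0])[:2]:
            print(k,round(b["p"],2),np.round(b["box"],0),at(c,b["box"][:2],z).round(3))
E
```

```text
pics
{'t': 0.0, 'q': array([-1.19003656e-01,  5.33363001e-02,  1.61434302e+00,  9.56878301e-06,
        1.47598798e+00, -1.18985081e-01]), 'dq': array([-0.00122312, -0.00100722, -0.00090156,  0.00064619, -0.00091195,
        0.00029445]), 'effort': array([ 2.70554956e-04, -3.93670499e+01, -3.70175600e+01, -1.62778279e-04,
        6.93513779e-03, -6.06393527e-06]), 'tool_pos': array([6.24359651e-01, 7.73778735e-05, 2.30046481e-01]), 'tool_rot': array([-2.22030536e+00, -2.22026208e+00,  2.00169900e-03]), 'contact_force': array([ 0.10025696, -0.78669214, -0.05619412]), 'wrist_torque': array([0.02529014, 0.00068828, 0.00326305]), 'opening': 0.08555784135664407}
scene campos [0.861 0.562 0.634]
dial 0.71 [338. 253.  70.  52.] [0.549 0.043 0.11 ]
set_button_top 0.6 [284. 204.  10.  14.] [ 0.579 -0.123  0.12 ]
coupling 0.58 [249. 240.  14.  21.] [ 0.679 -0.051  0.117]
cassette 0.72 [329. 208.  28.  27.] [ 0.502 -0.078  0.116]
jar 0.76 [449. 320.  53.  78.] [0.438 0.22  0.06 ]
case 0.59 [309. 279. 244. 204.] [0.618 0.068 0.1  ]
screwdriver 0.44 [449. 319.  56.  79.] [0.398 0.189 0.01 ]
wrenc
[... 543 characters left out ...]
63 [329. 280. 246. 191.] [ 0.528 -0.09   0.1  ]
screwdriver 0.67 [443. 346.  45.  78.] [ 0.646 -0.272  0.01 ]
wrench 0.86 [494. 354.  57.  73.] [ 0.706 -0.34   0.01 ]
peg 0.88 [299. 232.  61.  48.] [0.54  0.017 0.13 ]
wrist campos [0.625 0.076 0.372]
dial 0.89 [227. 172. 165. 164.] [0.556 0.046 0.11 ]
set_button_top 0.97 [262. 379.  28.  26.] [ 0.575 -0.132  0.12 ]
set_button_top 0.56 [119.   9.  66.  16.] [0.493 0.155 0.12 ]
coupling 0.83 [383. 293.  34.  44.] [ 0.677 -0.05   0.117]
cassette 0.73 [170. 322.  46.  41.] [ 0.5   -0.078  0.116]
jar 0.71 [119.   9.  65.  17.] [0.462 0.174 0.06 ]
case 0.9 [229. 213. 420. 426.] [0.553 0.012 0.1  ]
peg 0.58 [226. 172. 166. 165.] [0.561 0.048 0.13 ]
```

View pics/wrist0.png

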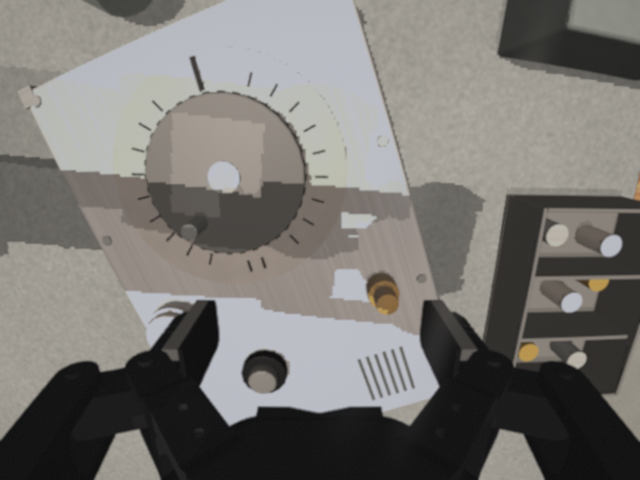

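View pics/scene0.png

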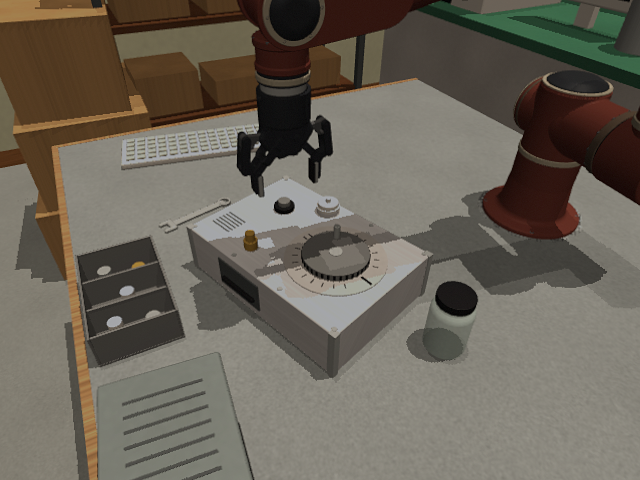

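The target line is in the wrist view at (197,73), the peg at (190,230), the hub at (223,176) and the button at (262,380). I'll zoom in on the dial.

```bash
python3 - <<'E'
from h import *
im=cv2.imread("pics/wrist0.png")[40:290,110:370]
im=np.clip(255*(im/255.)**.6,0,255).astype(np.uint8)
cv2.imwrite("pics/z.png",cv2.resize(im,None,fx=2.4,fy=2.4,interpolation=cv2.INTER_CUBIC))
c=cam("wrist")
for n,uv,z in [("dialbox",(227,172),.114),("hub",(223,176),.118),("peg",(190,230),.142),("t_out",(193,57),.102),("t_in",(201,89),.102),("btn",(262,379),.12)]:
    print(n,at(c,uv,z).round(4))
E
```

```text
dialbox [0.5575 0.0462 0.114 ]
hub [0.5554 0.0438 0.118 ]
peg [0.5361 0.01   0.142 ]
t_out [0.5352 0.1269 0.102 ]
t_in [0.5393 0.1051 0.102 ]
btn [ 0.5751 -0.132   0.12  ]
```

View pics/z.png

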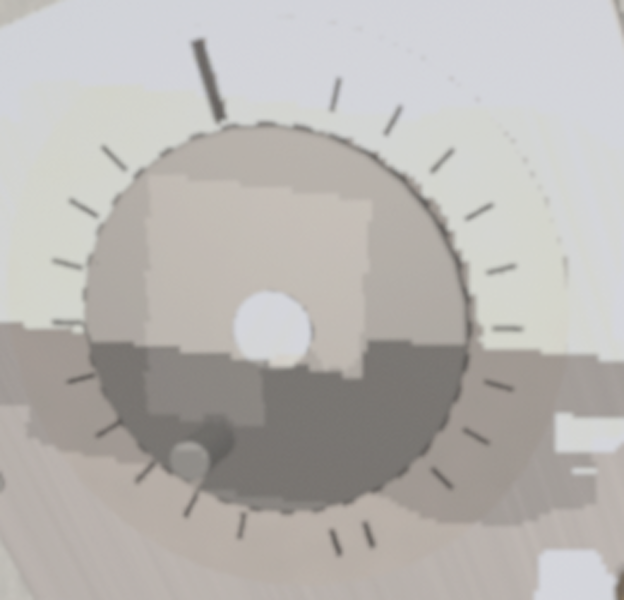

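```bash
python3 -m jog '[0,-0.0025,-0.0325,0,0,0,0, 0,-0.0025,-0.0325,0,0,0,0, 0,0,0,0.02,0,0,-10.2, 0,0,0,0.02,0,0,-10.2, 0,0,0,0.02,0,0,-10.2, 0,0,0,0.02,0,0,-10.2, 0,0,0,0,0,0,-10.2, 0,0,0,0,0,0,-10, 0,0,0,0,0,0,0, 0,0,0,0,0,0,0]' && python3 - <<'E'
from h import *
c=cam("wrist");o=ctrl.get_obs()
R=cv2.Rodrigues(o["tool_rot"])[0];print(o["tool_pos"],R.round(3),o["opening"])
im=c[0]["image"].copy()
cv2.imwrite("pics/w1.png",im)
print(px(c,[[.5357,.008,.142],[.556,.0435,.118],[.537,.116,.102],o["tool_pos"]]).round(0))
E
```

```text
t: 2.8
tool_pos: [0.5601, -0.005, 0.1514]
tool_rot: [0.79, 3.04, -0.0]
contact_force: [-0.0, 0.0, -0.2]
opening: -0.0001
[ 0.56006497 -0.00500062  0.15144055] [[-0.874  0.487  0.   ]
 [ 0.487  0.874 -0.   ]
 [-0.     0.    -1.   ]] 7.039239879562529e-05
[[318. 241.]
 [397. 228.]
 [497. 125.]
 [319. 306.]]
```

View pics/w1.png

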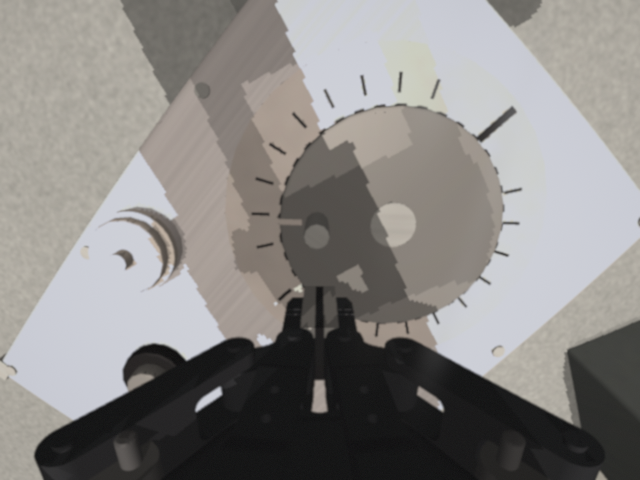

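The peg top is at (316,237), the index mark at (290,222), the hub at (393,225), and the target line runs from (480,138) to (515,109). The fingertip sits behind the peg, as planned.

```bash
python3 - <<'E'
from h import *
c=cam("wrist")
P={}
for n,uv,z in [("hub",(393,225),.118),("peg",(316,237),.142),("idx",(290,222),.116),("t_in",(480,138),.102),("t_out",(515,109),.102)]:
    P[n]=at(c,uv,z);print(n,P[n].round(4))
C=P["hub"]
for n in P:
    d=(P[n]-C)[:2];print(n,np.linalg.norm(d).round(4),(np.degrees(np.arctan2(d[1],d[0]))%360).round(1))
b=ctrl.boxes_of("dial",c[0])[0];print(b,at(c,b["box"][:2],.114))
E
```

```text
hub [0.5537 0.0424 0.118 ]
peg [0.5337 0.0084 0.142 ]
idx [ 0.5269 -0.0036  0.116 ]
t_in [0.5386 0.1051 0.102 ]
t_out [0.5337 0.1276 0.102 ]
hub 0.0 0.0
peg 0.0395 239.5
idx 0.0533 239.8
t_in 0.0645 103.6
t_out 0.0875 103.2
{'box': [390.2, 212.6, 228.7, 222.9], 'p': 0.61} [0.54830733 0.0442855  0.114     ]
```

```bash
python3 -m jog '[0,0,0,0.015,0,0,0, 0,0,0,0.014,0,0,0, 0,0,0,0,0,0,0, 0,0.004,0,0,0,0,0, 0,0.004,0,0,0,0,0, 0,0.0035,0,0,0,0,0, 0,0,0,0,0,0,0]' ; python3 -m jog '[0,0.00355,-0.00133,0,0,0,5, 0,0.00355,-0.00133,0,0,0,5, 0,0.00355,-0.00133,0,0,0,5, 0,0.00355,-0.00133,0,0,0,5, 0,0.00355,-0.00133,0,0,0,5, 0,0.00355,-0.00133,0,0,0,5]'; python3 - <<'E'
from h import *
c=cam("wrist");cv2.imwrite("pics/w2.png",c[0]["image"])
E
```

```text
t: 3.82
tool_pos: [0.5498, 0.0007, 0.1226]
tool_rot: [0.786, 3.041, 0.0]
contact_force: [-0.0, 0.2, -0.4]
opening: 0.0004
t: 4.58
tool_pos: [0.5295, 0.0083, 0.1228]
tool_rot: [1.55, 2.73, 0.0]
contact_force: [1.8, -1.1, -0.2]
opening: 0.0001
```

View pics/w2.png

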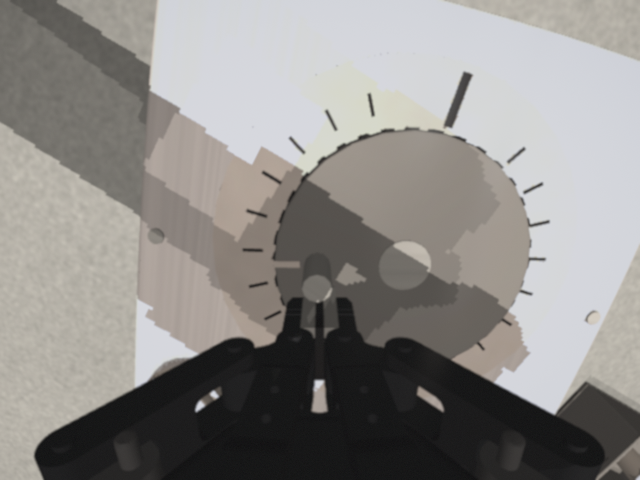

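The peg at (316,288) is in contact with the fingertip and the index at (287,265) is moving with it. I'll continue the arc.

```bash
python3 -m jog '[0,0.00355,-0.00133,0,0,0,5, 0,0.00355,-0.00133,0,0,0,5, 0,0.00355,-0.00133,0,0,0,5, 0,0.00355,-0.00133,0,0,0,5, 0,0.00355,-0.00133,0,0,0,5, 0,0.00355,-0.00133,0,0,0,5, 0,0.00355,-0.00133,0,0,0,5, 0,0.00355,-0.00133,0,0,0,5, 0,0.00355,-0.00133,0,0,0,5, 0,0.00355,-0.00133,0,0,0,5]'; python3 -m jog '[0,0.00355,-0.00133,0,0,0,5, 0,0.00355,-0.00133,0,0,0,5, 0,0.00355,-0.00133,0,0,0,5, 0,0.00355,-0.00133,0,0,0,5, 0,0.00355,-0.00133,0,0,0,5, 0,0.00355,-0.00133,0,0,0,5, 0,0.00355,-0.00133,0,0,0,5, 0,0.00355,-0.00133,0,0,0,5, 0,0.00355,-0.00133,0,0,0,5, 0,0,0,0,0,0,0]'; python3 - <<'E'
from h import *
c=cam("wrist");cv2.imwrite("pics/w3.png",c[0]["image"])
E
```

```text
t: 5.88
tool_pos: [0.5112, 0.0404, 0.1225]
tool_rot: [2.558, 1.822, -0.001]
contact_force: [0.3, -1.9, 0.9]
opening: 0.0001
t: 7.12
tool_pos: [0.5216, 0.0723, 0.1223]
tool_rot: [-3.06, -0.71, 0.0]
contact_force: [-0.5, -0.5, -0.9]
opening: 0.0
```

View pics/w3.png

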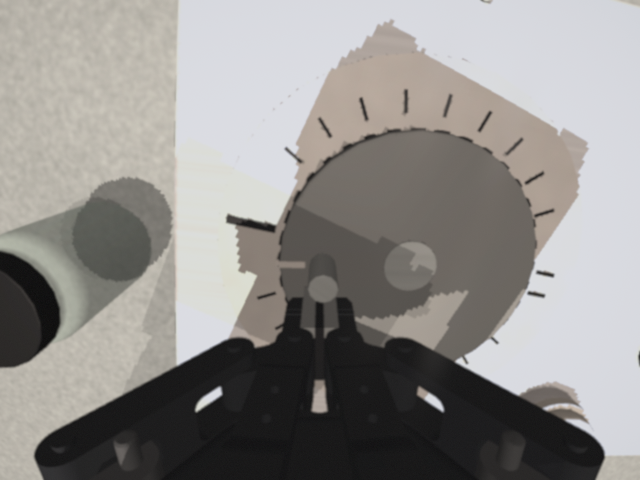

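The index is at (291,265), the target line runs from (228,219) to (275,228), and the hub is at (411,267). I'll compute what turn is left.

```bash
cat > ang.py <<'E'
from h import *
def ang(c,uvs):
    P={}
    for n,z in dict(hub=.118,peg=.142,idx=.116,t_in=.102,t_out=.102).items():
        if n in uvs: P[n]=at(c,uvs[n],z)
    for C in (P["hub"],np.array([.554,.0425,.118])):
        for n in P:
            d=(P[n]-C)[:2];print(n,P[n].round(4),np.linalg.norm(d).round(4),(np.degrees(np.arctan2(d[1],d[0]))%360).round(1))
E
python3 - <<'E'
from ang import *
ang(cam("wrist"),dict(hub=(411,267),peg=(322,289),idx=(291,265),t_in=(275,228),t_out=(228,219)))
E
```

```text
hub [0.5552 0.0431 0.118 ] 0.0 0.0
peg [0.5383 0.0794 0.142 ] 0.04 114.9
idx [0.5317 0.0915 0.116 ] 0.0538 115.9
t_in [0.54   0.1049 0.102 ] 0.0636 103.8
t_out [0.5342 0.1269 0.102 ] 0.0863 104.0
hub [0.5552 0.0431 0.118 ] 0.0013 27.6
peg [0.5383 0.0794 0.142 ] 0.0401 113.0
idx [0.5317 0.0915 0.116 ] 0.0538 114.5
t_in [0.54   0.1049 0.102 ] 0.064 102.6
t_out [0.5342 0.1269 0.102 ] 0.0867 103.2
```

```bash
python3 -m jog '[0,0.0026,-0.001,0,0,0,3.7, 0,0.0026,-0.001,0,0,0,3.7, 0,0.0026,-0.001,0,0,0,3.7, 0,0,0,0,0,0,0, 0,-0.006,0,0,0,0,0, 0,-0.006,0,0,0,0,0, 0,0,0,0,0,0,0, 0,0,0,0,0,0,0]'; python3 - <<'E'
from h import *
c=cam("wrist");cv2.imwrite("pics/w4.png",cv2.resize(c[0]["image"][150:350,180:480],None,fx=2.5,fy=2.5,interpolation=cv2.INTER_CUBIC))
E
```

```text
t: 8.22
tool_pos: [0.5161, 0.0749, 0.1224]
tool_rot: [-3.115, -0.408, -0.001]
contact_force: [0.4, -0.5, -0.7]
opening: 0.0003
```

View pics/w4.png

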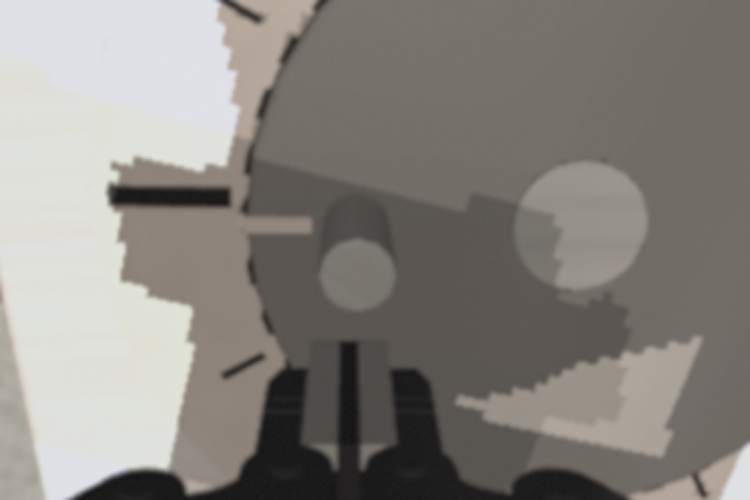

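```bash
python3 - <<'E'
from ang import *
c=cam("wrist")
ang(c,dict(hub=(412.4,240),peg=(322.8,260),idx=(291.2,240),t_in=(272,228.8),t_out=(224.8,227.6)))
i0,i1=at(c,(277.5,240),.116),at(c,(305,240.2),.116);d=i0-i1;print("idx dir",np.degrees(np.arctan2(d[1],d[0])))
a,b=at(c,(272,228.8),.102),at(c,(224.8,227.6),.102);d=b-a;print("tgt dir",np.degrees(np.arctan2(d[1],d[0])))
E
```

```text
hub [0.5555 0.0434 0.118 ] 0.0 0.0
peg [0.5453 0.0814 0.142 ] 0.0394 105.0
idx [0.5413 0.0945 0.116 ] 0.0531 105.6
t_in [0.5398 0.1047 0.102 ] 0.0633 104.4
t_out [0.5345 0.1268 0.102 ] 0.086 104.1
hub [0.5555 0.0434 0.118 ] 0.0018 29.7
peg [0.5453 0.0814 0.142 ] 0.0399 102.6
idx [0.5413 0.0945 0.116 ] 0.0535 103.8
t_in [0.5398 0.1047 0.102 ] 0.0638 102.9
t_out [0.5345 0.1268 0.102 ] 0.0865 103.0
idx dir 104.45465309090606
tgt dir 103.33753772184156
```

The index direction is 103.8–105.6° against the line's 102.9–104.4°, so they agree to about 1°. Now I'll lift and move over the button.

```bash
python3 -m jog '[0,0,0,-0.025,0,0,0, 0,0,0,-0.03,0,0,0, 0,0,0.04,0,0,0,0, 0,0,0.05,0,0,0,0, 0,0.004,0.05,0,0,0,0, 0,0,0.045,0,0,0,0, 0,0,0.03,0,0,0,0, 0,0,0,0,0,0,0, 0,0,0,0,0,0,0]'; python3 - <<'E'
from h import *
c=cam("wrist");cv2.imwrite("pics/w5.png",c[0]["image"])
for b in ctrl.boxes_of("set_button_top",c[0])[:2]:print(b,[at(c,b["box"][:2],z).round(4) for z in(.11,.12)])
for n in("scene","side"):
    s=cam(n);cv2.imwrite(f"pics/{n}5.png",s[0]["image"])
    for k in("set_button_top","cassette","coupling"):
        b=ctrl.boxes_of(k,s[0])[:1]
        if b:print(n,k,b[0]["p"],np.round(b[0]["box"]),[at(s,b[0]["box"][:2],z).round(4) for z in(.11,.12)])
E
```

```text
t: 9.45
tool_pos: [0.5751, -0.1312, 0.1771]
tool_rot: [-3.114, -0.408, 0.001]
contact_force: [0.2, 0.2, -0.4]
opening: 0.0001
{'box': [327.8, 258.7, 38.6, 43.6], 'p': 0.73} [array([ 0.574 , -0.1371,  0.11  ]), array([ 0.5776, -0.1358,  0.12  ])]
scene set_button_top 0.58 [283. 204.  11.  14.] [array([ 0.5764, -0.1379,  0.11  ]), array([ 0.5818, -0.1245,  0.12  ])]
scene cassette 0.92 [328. 207.  27.  24.] [array([ 0.4968, -0.0905,  0.11  ]), array([ 0.5038, -0.0781,  0.12  ])]
scene coupling 0.79 [250. 242.  15.  24.] [array([ 0.6762, -0.0556,  0.11  ]), array([ 0.6797, -0.0438,  0.12  ])]
side set_button_top 0.61 [368. 276.  17.  14.] [array([ 0.5819, -0.1315,  0.11  ]), array([ 0.5751, -0.1386,  0.12  ])]
side cassette 0.64 [329. 281. 247. 194.] [array([ 0.5212, -0.0994,  0.11  ]), array([ 0.5153, -0.107 ,  0.12  ])]
```

View pics/w5.png

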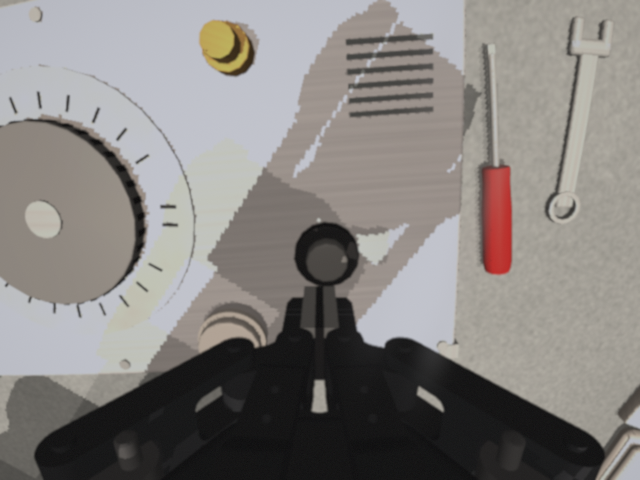

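The cap is at (326,260) under the fingertip, about 5 mm off in tool y. I'll correct that, descend, and feel for contact.

```bash
python3 -m jog '[0,0,0.005,0.02,0,0,0, 0,0,0,0.02,0,0,0, 0,0,0,0.007,0,0,0, 0,0,0,0,0,0,0]'; for i in 1; do python3 -m jog '[0,0,0,0.003,0,0,0, 0,0,0,0.003,0,0,0, 0,0,0,0.003,0,0,0, 0,0,0,0,0,0,0]'; done
```

```text
t: 10.45
tool_pos: [0.5757, -0.1364, 0.1286]
tool_rot: [-3.114, -0.407, 0.004]
contact_force: [-0.4, 0.3, 0.3]
opening: 0.0
t: 10.95
tool_pos: [0.5768, -0.1367, 0.1216]
tool_rot: [3.115, 0.407, 0.001]
contact_force: [-0.7, -0.7, 1.8]
opening: -0.0
```

Contact starts at about z ≈ 0.123.

```bash
python3 -m jog '[0,0,0,0.002,0,0,0, 0,0,0,0,0,0,0]'; python3 -m jog '[0,0,0,0.002,0,0,0, 0,0,0,0,0,0,0]'; python3 -m jog '[0,0,0,0.0015,0,0,0, 0,0,0,0,0,0,0]'
```

```text
t: 11.2
tool_pos: [0.5768, -0.1367, 0.1197]
tool_rot: [3.115, 0.407, 0.001]
contact_force: [-0.1, 0.4, 3.3]
opening: -0.0004
t: 11.45
tool_pos: [0.5768, -0.1367, 0.1176]
tool_rot: [3.115, 0.407, 0.001]
contact_force: [0.2, 0.5, 3.3]
opening: -0.0003
t: 11.7
tool_pos: [0.5768, -0.1367, 0.1161]
tool_rot: [3.115, 0.407, 0.001]
contact_force: [0.5, 0.4, 5.4]
opening: 0.0004
```

```bash
python3 -m jog '[0,0,0,0.001,0,0,0, 0,0,0,0,0,0,0]';  python3 -m jog '[0,0,0,0.001,0,0,0, 0,0,0,0,0,0,0]'
```

```text
t: 11.95
tool_pos: [0.5769, -0.1368, 0.116]
tool_rot: [3.115, 0.407, 0.001]
contact_force: [-2.3, 1.1, 7.8]
opening: 0.0
t: 12.2
tool_pos: [0.5769, -0.1368, 0.1159]
tool_rot: [3.115, 0.407, 0.001]
contact_force: [-4.2, 1.3, 12.9]
opening: 0.0001
```

The force climbed with no further travel, so the button is on its bottom stop. I'll rise, move clear and check the dial. Tool −y points back toward the dial.

```bash
python3 -m jog '[0,0,0,-0.004,0,0,0, 0,0,0,-0.01,0,0,0, 0,0,0,-0.05,0,0,0, 0,0,0,-0.05,0,0,0, 0,-0.04,-0.04,0,0,0,0, 0,-0.04,-0.04,0,0,0,0, 0,0,-0.04,0,0,0,0, 0,0,0,0,0,0,0, 0,0,0,0,0,0,0]'; python3 - <<'E'
from h import *
c=cam("wrist");cv2.imwrite("pics/w6.png",c[0]["image"])
E
```

```text
t: 13.32
tool_pos: [0.4683, -0.0415, 0.2275]
tool_rot: [3.115, 0.408, -0.001]
contact_force: [0.1, -0.5, -0.1]
opening: -0.0002
```

View pics/w6.png

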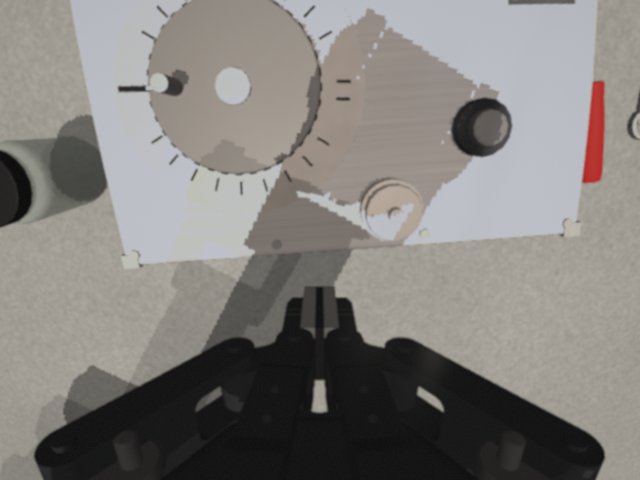

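The target line is at (118–148,89), the peg top at (158,83) and the hub at (233,86). The button cap is up at (490,126), and the cassette looks undisturbed.

```bash
python3 - <<'E'
from ang import *
c=cam("wrist")
ang(c,dict(hub=(233,86),peg=(158,83),t_in=(148,88.5),t_out=(118,89)))
for k,z in dict(coupling=.117,cassette=.116,set_button_top=.123).items():
    for n in("wrist","scene","side"):
        s=cam(n);b=ctrl.boxes_of(k,s[0])[:1]
        if b:print(n,k,round(b[0]["p"],2),at(s,b[0]["box"][:2],z).round(3))
ctrl.finish_job()
E
```

```text
hub [0.5546 0.0407 0.118 ] 0.0 0.0
peg [0.5442 0.08   0.142 ] 0.0406 104.9
t_in [0.5391 0.1047 0.102 ] 0.0658 103.6
t_out [0.5337 0.1266 0.102 ] 0.0884 103.7
hub [0.5546 0.0407 0.118 ] 0.0019 289.4
peg [0.5442 0.08   0.142 ] 0.0388 104.6
t_in [0.5391 0.1047 0.102 ] 0.0639 103.4
t_out [0.5337 0.1266 0.102 ] 0.0866 103.6
scene coupling 0.51 [ 0.679 -0.048  0.117]
side coupling 0.51 [ 0.673 -0.055  0.117]
wrist cassette 0.77 [ 0.501 -0.09   0.116]
scene cassette 0.91 [ 0.505 -0.076  0.116]
side cassette 0.62 [ 0.501 -0.096  0.116]
wrist set_button_top 0.85 [ 0.574 -0.133  0.123]
scene set_button_top 0.67 [ 0.578 -0.122  0.123]
side set_button_top 0.56 [ 0.668 -0.062  0.123]
the job is handed in; nothing more can be done
```

I turned the dial to the long line, stored the setting with the set button, and handed the job in at about 14 s of the 54 s allowed. `finish_job` gives no verdict.

- **Dial:** I pushed the peg about 136° clockwise with the shut fingertips and then backed off. In the last picture the peg was at 104.6–104.9° and the long line at 103.4–103.7°, so they were about 1.2° apart (limit 3.4°). The index mark itself was hard to make out in that picture, so this rests on the peg. Before the button press, the index was measured 0.9–1.5° from the line. The sensed force was about 2 N at the readings during the push.
- **Button:** I pressed it after setting the dial. It travelled about 6–7 mm, from first contact near z = 0.123 m to a hard stop at 0.116 m, where the force rose to 13 N. The last picture shows the cap up again, though I did not measure its height.
- **Loose things:** The coupling repeats its starting position to within a few mm in the two fixed views. The cassette does too, except the wrist view, which puts it 12 mm from its first reading. The fixed views differ from their first readings by only about 4 mm. In the first picture the gripper partly hid the cassette, so I take the 12 mm as measurement error. I did not re-measure the jar, screwdriver and wrench, but the arm never went near them.
- **Disagreement:** The side view's last button detection, at (0.668, -0.062), was really the coupling, so I ignored it.

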